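# Offer up the sealer's service cover for screwing down

### The job

Shut the bag sealer down by pressing its three keys fully home one at a time, letting each come back up before the next: the round key first, then the square one, then the long bar key. Only then pick up the service cover, which has a pull handle, and hold it level over the sealer's opening, hovering about 20 mm above the deck and not touching it, with its three holes lined up over the three threaded holes so that a colleague can start the screws. Finish while still holding the cover there, steady and not let go; leave the bottles and the jar where they are.

Things in the scene. Friction and masses are not known exactly. Their poses are not given: they have to be found in the camera images.
- machine: the bag sealer, a fixed grey-painted housing 240 (x) x 300 (y) x 80 mm high standing on the table. Origin: centre of its underside; z up; the flat deck is 80 mm above the origin. A dark open service opening 110 (x) x 70 (y) mm is centred at x = 0, y = +60 mm. Two sealing jaws, 260 mm long, stick out 30 mm from its +x side, below the deck. The three keys stand in a row along its x axis at y = -95 mm, at x = -75, 0 and +75 mm; which key is in which place changes.
- thread0 (a point): mouth of the threaded hole of 8 mm diameter, ringed by a bright steel insert of 18 mm, in the sealer's deck (80 mm above the table) at machine x = 75, y = 105 mm; it belongs under cover hole 0. Axes as the machine's.
- thread1 (a point): mouth of the threaded hole of 8 mm diameter, ringed by a bright steel insert of 18 mm, in the sealer's deck (80 mm above the table) at machine x = 75, y = 15 mm; it belongs under cover hole 1. Axes as the machine's.
- thread2 (a point): mouth of the threaded hole of 8 mm diameter, ringed by a bright steel insert of 18 mm, in the sealer's deck (80 mm above the table) at machine x = -75, y = 60 mm; it belongs under cover hole 2. Axes as the machine's.
- key_round_top (a point): centre of the top face of the round key, 28 mm diameter, a grey key in a black bezel (46 x 58 mm, 10 mm high) on the deck; the key's top stands 20 mm above the deck (100 mm above the table) when up, 10 mm proud of the bezel. Axes as the machine's.
- key_square_top (a point): centre of the top face of the square key, 26 x 26 mm, a grey key in a black bezel (46 x 58 mm, 10 mm high) on the deck; the key's top stands 20 mm above the deck (100 mm above the table) when up, 10 mm proud of the bezel. Axes as the machine's.
- key_bar_top (a point): centre of the top face of the long bar key, 18 mm along machine x by 44 mm along machine y, a grey key in a black bezel (46 x 58 mm, 10 mm high) on the deck; the key's top stands 20 mm above the deck (100 mm above the table) when up, 10 mm proud of the bezel. Axes as the machine's.
- key_round (a joint): travel of the round key, m: 0 up, 0.006 fully home; pressed straight down against a spring, about 1.5 N to start and 5 N fully home; comes back up when released. Counts as pressed beyond 0.0045, as up below 0.0015.
- key_square (a joint): travel of the square key, m: 0 up, 0.006 fully home; pressed straight down against a spring, about 1.5 N to start and 5 N fully home; comes back up when released. Counts as pressed beyond 0.0045, as up below 0.0015.
- key_bar (a joint): travel of the bar key, m: 0 up, 0.006 fully home; pressed straight down against a spring, about 1.5 N to start and 5 N fully home; comes back up when released. Counts as pressed beyond 0.0045, as up below 0.0015.
- cover: the loose service cover, 0.25 to 0.5 kg: a flat bare-metal plate 180 (x) x 120 (y) x 5 mm lying on the table, with a black pull handle on top and three through holes of 14 mm diameter: two at its +x end at (75, 45) and (75, -45) mm, one at its -x end at (-75, 0) mm. Origin: centre of the plate's underside; z up. Weight balanced about the centre.
- cover_grip (a point): middle of the cover's handle bar, straight above the plate's centre and 45 mm above its underside. The straight bar runs along the cover's x axis, 100 mm long, 14 mm wide (y), 16 mm high, on two posts of 10 x 12 mm at x = +-42 mm; free height under the bar 32 mm. Axes as the cover's.
- cover_hole0 (a point): centre of cover hole 0 on the plate's underside, at cover x = 75, y = 45 mm; to be held over thread0. Axes as the cover's.
- cover_hole1 (a point): centre of cover hole 1 on the plate's underside, at cover x = 75, y = -45 mm; to be held over thread1. Axes as the cover's.
- cover_hole2 (a point): centre of cover hole 2 on the plate's underside, at cover x = -75, y = 0 mm; to be held over thread2. Axes as the cover's.
- bottle_a: bystander: green bottle with metal cap, 46 mm diameter, 135 mm high, upright; origin at its foot
- bottle_b: bystander: another bottle like it; origin at its foot
- jar: bystander: clear jar with white lid, 60 mm diameter, 60 mm high, upright; origin at its foot
Not all that is in view belongs to the job. Of the things that look like the cover, the smaller one is meant.

How it is judged (in metres and radians):
On the way, in this order (a step that is already met when the one before it is completed fails the run):
1. the round key is pressed fully home while the other two are up and the cover still lies in its place (value of joint key_round above 0.0045 m and value of joint each of key_square, key_bar below 0.0015 m and distance of cover_grip from where it was at the start of the episode below 0.03 m), for 0.1 s.
2. the square key is pressed fully home while the other two are up and the cover still lies in its place (value of joint key_square above 0.0045 m and value of joint each of key_round, key_bar below 0.0015 m and distance of cover_grip from where it was at the start of the episode below 0.03 m), for 0.1 s.
3. the bar key is pressed fully home while the other two are up and the cover still lies in its place (value of joint key_bar above 0.0045 m and value of joint each of key_round, key_square below 0.0015 m and distance of cover_grip from where it was at the start of the episode below 0.03 m), for 0.1 s.
4. the cover is picked up clear of the table in the gripper (height (world z) of cover_grip above 0.09 m and contact force between cover and the fingers above 1 N), for 0.2 s.
At the end, for the whole second after the job is handed in: The cover is held in the gripper, hovering: each of its three holes within 6 mm sideways of its own threaded hole, the plate's underside 8 to 35 mm above the deck at every hole, tilted less than 0.12 rad, at rest (below 0.02 m/s), not touching the machine, all three keys up (horizontal distance between cover_hole0 and thread0 below 0.006 m and z of cover_hole0 in the frame of thread0 between 0.008 and 0.035 m and horizontal distance between cover_hole1 and thread1 below 0.006 m and z of cover_hole1 in the frame of thread1 between 0.008 and 0.035 m and horizontal distance between cover_hole2 and thread2 below 0.006 m and z of cover_hole2 in the frame of thread2 between 0.008 and 0.035 m and angle between cover_grip's own z axis and vertical below 0.12 rad and contact force between cover and the fingers above 1 N and contact force between cover and machine below 0.3 N and linear speed of cover below 0.02 m/s and value of joint each of key_round, key_square, key_bar below 0.0015 m); the arm keeps its last pose, push and grip.
It fails at once if a bottle or the jar is shoved more than 30 mm or knocked over (distance of any of bottle_a, bottle_b, jar from where it was at the start of the episode above 0.03 m or angle between any of bottle_a, bottle_b, jar's own z axis and vertical above 0.5 rad).
It fails at once if two keys are pressed at once (value of joint each of key_round, key_square above 0.003 m or value of joint each of key_round, key_bar above 0.003 m or value of joint each of key_square, key_bar above 0.003 m).
It also fails if it takes over 69 s, if anything falls off the work surface, if the arm or the gripper's body presses on something with over 40 N, if the wrist force passes 120 N, or if a joint passes its speed limit or range.

### The arm

A 6-joint arm with a two-finger parallel gripper is mounted at the origin on the work surface. World frame = base frame: x ahead of the robot, y to its left, z up, the work surface at z = 0. Lengths are in m, angles in degrees, forces in N, time in s.
With the tool pointing down it reaches from about 0.25 to 0.725 m from the base axis. Payload 9.7 kg.
Tool frame: the origin (TCP) lies at the very end of the fingers, on their centre line; the grasp point (between the pads) lies 19 mm behind it (bot.grip_depth is the distance from the TCP to the grasp point, in m); z points along the fingers, y is the direction in which the jaws open and shut (so a half turn about z gives the same grasp; the last joint's range is limited). The gripper opens to 85 mm and grips with 20 to 120 N. Pads are 22 mm wide; open, the fingers measure 114 mm over their backs; the gripper's body (76 mm by 85 mm) begins 54 mm behind the grasp point. The pads swing forward as they close: fully open they stand 13 mm farther back than shut.
Start: joints at [-74.714, 4.979, 10.078, 95.1, 0, 90], TCP at [0.145, -0.531, 0.231] pointing down, gripper open.
Joint ranges: [-179.16, 179.16], [-48.56, 103.87], [-65.8, 70.77], [-126.05, 130.52], [-82.76, 87.17], [-180, 180]. Speed limits (degrees/s): [127.2, 127.2, 147.25, 180, 180, 180].

### API

Orientations are given as [roll, pitch, yaw] about the fixed x, y, z axes, in that order (R = Rz(yaw) Ry(pitch) Rx(roll)).
In Python, from workcell import telemetry, optics, order, bot gives the robot as it stands. The module is installed in compiled form; this text tells all that it offers.
- The arm moves only by the shell command python3 -m inch 'ROWS' [FORCE]. ROWS is JSON, a list of rows, each a list of 7 numbers: the shift along the tool's x, y, z in m, then the turn, a rotation vector about the tool's x, y, z in rad, then the closure, from 0 (fully open) to 1 (shut). In form: [[tx, ty, tz, rx, ry, rz, grip], ...]. A call has 1 to 12 rows; each row is the pose to reach, as a shift and turn from the pose commanded when the call began, along the tool's axes at that moment; what a row does not reach only later rows make up. A row lasts 1/12 s, in which the tool goes at most 41.7 mm and 7.16 degrees, less where a joint would pass 70% of its speed; a pose out of reach is approached as far as the arm can. A call with a gripper value outside its range is refused whole. The fingers move at their own pace and stop on an object; FORCE is the grip in N (left out, the last holds). Time passes only in rows, so rows that repeat a pose let the fingers close. It gives the time, the measured TCP pose, the force and the opening at its end, in the units of the state.
- telemetry.get_obs(): the state, without advancing time (a new reading comes with each control period).
- optics.camera(name): name is "scene" or "top" or "wrist"; returns (picture, depth): 400x640x3 uint8, red, green, blue; 400x640 float32, m along the optical axis (not along the pixel's ray), 0 where there is no reading.
- optics.camera_info(name): a dict with "camera_matrix" (3x3 intrinsics, pixels), "xyz" and "attitude" of the camera in the world; the wrist camera has in their place "mount" (4x4, takes a point from camera to tool coordinates, whose origin is the TCP and whose axes are the flange's). Camera axes: x right, y down, z forward; pixel columns grow to the right and rows downward; lengths in m; the calibration is good to about 2 mm. The wrist camera is an equidistant fisheye: a pixel r from the principal point sees the ray r / f radians off the axis. A picture is of the moment at which its call begins: read the wrist's pose just before it. camera_info takes no time and is no camera call.
- order.job_done(): hands the job in, once; it reports no verdict.
The state is a dict: "time": time; "q": joint angles; "qd": joint speeds; "joint_efforts": joint torques, N m; "ee_pos": TCP position; "tcp_rot": TCP orientation; "wrist_force": force on the tool from outside, world axes, zero at the start; "torque": the same for the moment, N m; "opening": finger opening in m.
Only numpy, scipy, OpenCV 4.12 (cv2) and the standard library are available. Lean on these libraries where they do the work, as an engineer would, in place of code of your own. Each camera call takes 0.05 s, during which the arm holds its last target. There are 200 camera calls.

## Working session

There is one attempt and no reset: what is moved stays moved. The work goes in short steps, Python scripts to look and compute and a shell command to move; the robot and the scene stay as the last step left them, time stands still between calls to the robot, and variables do not carry over. Pictures are saved under pics/ and viewed, about 8 in all and at most 12, crops included, and the job is handed in when it is done.

```bash
mkdir -p pics
cat > h.py <<'E'
import numpy as np, cv2
from scipy.spatial.transform import Rotation as R
from workcell import telemetry, optics, order, bot
def cam(n):
    i=optics.camera_info(n); return i
def pts(n,depth):
    i=optics.camera_info(n);K=np.array(i["camera_matrix"])
    v,u=np.mgrid[:400,:640]
    P=np.stack([(u-K[0,2])/K[0,0]*depth,(v-K[1,2])/K[1,1]*depth,depth],-1)
    return P@R.from_euler('xyz',i["attitude"],degrees=True).as_matrix().T+np.array(i["xyz"])
def ray(n,uv,z):
    i=optics.camera_info(n);K=np.array(i["camera_matrix"]);uv=np.atleast_2d(uv)
    d=np.c_[(uv[:,0]-K[0,2])/K[0,0],(uv[:,1]-K[1,2])/K[1,1],np.ones(len(uv))]@R.from_euler('xyz',i["attitude"],degrees=True).as_matrix().T
    o=np.array(i["xyz"]);return o+d*((z-o[2])/d[:,2])[:,None]
def save(p,im,s=1.0):
    cv2.imwrite('pics/'+p,cv2.resize(im[...,::-1],None,fx=s,fy=s,interpolation=cv2.INTER_CUBIC))
E
python3 - <<'E'
from h import *
for n in("top","scene","wrist"): print(n,optics.camera_info(n))
o=telemetry.get_obs();print(o)
for n in("top","scene","wrist"):
    im,d=optics.camera(n);np.savez(n+'.npz',im=im,d=d);save(n+'.png',im,1.25 if n!="wrist" else 1)
E
```

```text
top {'camera_matrix': array([[498.35879003,   0.        , 315.53280282],
       [  0.        , 498.35879003, 191.86631592],
       [  0.        ,   0.        ,   1.        ]]), 'xyz': array([0.26873092, 0.04257195, 1.42786567]), 'attitude': array([-1.72694542e+02, -6.03725122e-02, -9.12769498e+01])}
scene {'camera_matrix': array([[378.94219958,   0.        , 327.19878242],
       [  0.        , 378.94219958, 198.28384862],
       [  0.        ,   0.        ,   1.        ]]), 'xyz': array([1.19420821, 0.09323512, 0.83766821]), 'attitude': array([-134.34605628,    0.86170751,   92.33056609])}
wrist {'camera_matrix': array([[309.70691629,   0.        , 321.87902938],
       [  0.        , 309.70691629, 200.82749999],
       [  0.        ,   0.        ,   1.        ]]), 'mount': array([[-3.21760215e-04, -9.55560221e-01, -2.94795793e-01,
         7.50749672e-02],
       [ 9.99999922e-01, -2.39973747e-04, -3.13609709e-04,
        -1.72371162e-05],
       [ 2.28929712e-04, -2.94795871e-01,  9.55560224e-01,
        -1.42689220e-01],
       [ 0.00000000e+00,  0.00000000e+00,  0.00000000e+00,
         1.00000000e+00]])}
{'time': 0.0, 'q': array([-7.47137859e+01,  5.01022433e+00,  1.00354105e+01,  9.50986830e+01,
        2.47169218e-05,  8.99998386e+01]), 'qd': array([-0.11482489,  0.07656895, -0.0098041 ,  0.0480578 , -0.02494485,
       -0.01063599]), 'joint_efforts': array([-1.46326016e-03, -5.20384705e+01,  4.64807689e+01,  1.60738971e-02,
       -1.58053090e-04, -6.68835334e-07]), 'ee_pos': array([ 0.14494514, -0.53033104,  0.23060003]), 'tcp_rot': array([-1.79926503e+02, -2.49239308e-05,  1.52863755e+01]), 'wrist_force': array([-0.00487217, -0.60227338,  0.28564171]), 'torque': array([-0.03767529,  0.00634796, -0.00478384]), 'opening': 0.08538006025427936}
```

View pics/top.png

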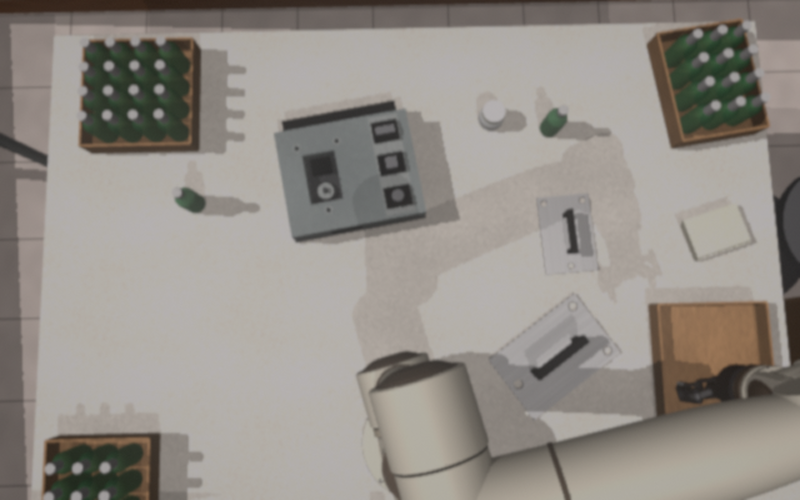

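View pics/scene.png

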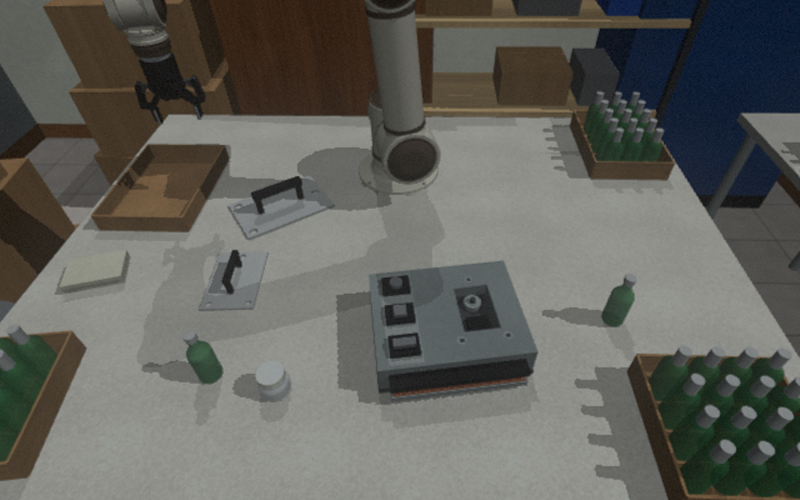

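Top view (800 px scale): sealer centred at about (350,172) with jaws on its upper (+x) side. The keys from bottom to top are round (398,195), square (391,162) and bar (385,130). The smaller cover is at (568,234); bottles are at (553,121) and (190,200), and the jar at (491,115). Next I measure.

Run:
```python
from h import *
for n in("top","scene"):
    f=np.load(n+'.npz');im,d=f['im'],f['d'];P=pts(n,d)
    m=((abs(P[...,2]-.08)<.006)&(d>0)).astype(np.uint8)
    m=cv2.morphologyEx(m,cv2.MORPH_CLOSE,np.ones((3,3)))
    cs=max(cv2.findContours(m,0,1)[0],key=cv2.contourArea)
    q=ray(n,cs[:,0,:].astype(float),.08)
    r=cv2.minAreaRect((q[:,:2]*1000).astype(np.float32));print(n,'deck',r, 'table z',np.median(P[...,2][(abs(P[...,2])<.02)]))
    for nm,lo,hi,c in(("handle",.035,.06,None),("tall",.1,.15,None),("jar",.05,.07,None)):
        mm=((P[...,2]>lo)&(P[...,2]<hi)&(d>0)).astype(np.uint8)
        k,l,s,ce=cv2.connectedComponentsWithStats(mm)
        for j in range(1,k):
            if s[j,4]>25:
                Q=P[l==j]; 
                if abs(Q[:,0].mean()-.3)<.5: print(n,nm,s[j,4],Q.mean(0).round(3),ce[j].round(0))
f=np.load('top.npz');im=f['im']
a=cv2.resize(im[75:200,210:350],None,fx=3,fy=3,interpolation=2);b=cv2.resize(im[145:230,415:495],None,fx=4.41,fy=4.41,interpolation=2)[:375]
b=np.clip(b.astype(float)*1.3-50,0,255).astype(np.uint8)
c=np.hstack([a,b]);print(c.shape);save('crop.png',c)
```

```text
top deck ((596.34716796875, 134.66439819335938), (241.41278076171875, 299.7279052734375), 9.675743103027344) table z -0.00041008931667918525
top handle 962 [ 0.795 -0.663  0.05 ] [556.  66.]
top handle 757 [0.751 0.571 0.05 ] [126.  90.]
top handle 50 [ 0.777 -0.803  0.051] [605.  71.]
top handle 81 [ 0.756 -0.635  0.047] [547.  80.]
top handle 38 [ 0.764 -0.746  0.049] [585.  76.]
top handle 40 [0.773 0.744 0.051] [66. 84.]
top handle 35 [ 0.757 -0.691  0.046] [566.  79.]
top handle 60 [0.763 0.522 0.048] [144.  86.]
top handle 198 [ 0.733 -0.193  0.054] [394.  90.]
top handle 26 [0.761 0.633 0.051] [105.  87.]
top handle 33 [0.76 0.58 0.05] [124.  87.]
top handle 75 [ 0.701 -0.642  0.047] [551.  98.]
top handle 43 [ 0.709 -0.757  0.047] [591.  95.]
top handle 51 [ 0.698 -0.32   0.048] [438. 102.]
top handle 39 [ 0.701 -0.703  0.048] [572.  98.]
top handle 55 [0.706 0.525 0.048] [143. 105.]
top handle 54 [0.703 0.581 0.048] [123. 107.]
top handle 50 [0.703 0.69  0.047] [ 85. 107.]
top handle 50 [0.702 0.636 0.047] [104. 107.]
top handle 608 [0.587 0.195 0.052] [258. 143.]
top handle
[... 5681 characters left out ...]
r 99 [0.564 0.486 0.06 ] [494. 246.]
scene jar 818 [ 0.788 -0.606  0.058] [ 32. 316.]
scene jar 294 [ 0.749 -0.639  0.06 ] [ 28. 297.]
scene jar 103 [ 0.725 -0.322  0.06 ] [164. 292.]
scene jar 1867 [0.732 0.154 0.063] [367. 299.]
scene jar 28 [0.677 0.601 0.058] [556. 285.]
scene jar 403 [ 0.74  -0.195  0.06 ] [216. 299.]
scene jar 110 [0.731 0.521 0.06 ] [530. 304.]
scene jar 27 [0.725 0.625 0.059] [575. 304.]
scene jar 36 [0.725 0.742 0.057] [628. 305.]
scene jar 34 [0.728 0.681 0.06 ] [601. 305.]
scene jar 122 [0.786 0.521 0.06 ] [538. 327.]
scene jar 30 [0.78  0.57  0.061] [560. 325.]
scene jar 40 [0.783 0.626 0.061] [588. 327.]
scene jar 50 [0.784 0.681 0.061] [615. 329.]
(375, 773, 3)
```

View pics/crop.png

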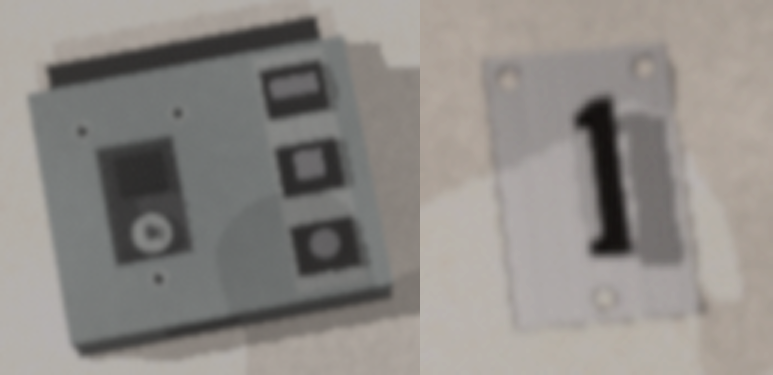

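The crop shows the machine keys as expected: round at the bottom, square in the middle, bar at the top. The threads are at (82,131), (177,113) and (158,278). On the cover, the two-hole end is up (+x) with holes at (510,80) and (645,68), and the single hole is at (604,297). That puts the machine at about (0.598, 0.134) with yaw 9.7°. Now I go above the round key.

```bash
cat >> h.py <<'E'
M=np.array([.598,.134]);MY=9.65
def mach(x,y):
    return M+R.from_euler('z',MY,degrees=True).as_matrix()[:2,:2]@np.array([x,y])
def go(x,y,z,yaw,cur=None):
    o=telemetry.get_obs()
    p,r=(o['ee_pos'],R.from_euler('xyz',o['tcp_rot'],degrees=True)) if cur is None else (np.array(cur[0]),R.from_euler('xyz',cur[1],degrees=True))
    t=r.inv().apply(np.array([x,y,z])-p); w=(r.inv()*R.from_euler('xyz',[180,0,yaw],degrees=True)).as_rotvec()
    print('row',t.round(4),w.round(4),'t',o['time'],'F',o['wrist_force'].round(2))
E
python3 - <<'E'
from h import *
f=np.load('top.npz');im=f['im']
# cover holes from crop pixel estimates
s=4.41;px=np.array([[645,68],[510,80],[604,297]],float)
px=np.c_[(px[:,0]-420)/s+415,px[:,1]/s+145]-.4
h=ray('top',px,.005);print('holes',h.round(4))
t=np.array([[82,131],[177,113],[158,278]],float)/3+[210,75]-.33
print('threads',ray('top',t,.08).round(4)); print([mach(75,105*1) if 0 else mach(*q).round(4) for q in((.075,.105),(.075,.015),(-.075,.06),(-.075,-.095),(0,-.095),(.075,-.095))])
go(*mach(-.075,-.095),.13,MY)
E
```

```text
holes [[ 0.5346 -0.4007  0.005 ]
 [ 0.5285 -0.3114  0.005 ]
 [ 0.3842 -0.3649  0.005 ]]
threads [[0.6522 0.2509 0.08  ]
 [0.6675 0.1627 0.08  ]
 [0.5125 0.1817 0.08  ]]
[array([0.6543, 0.2501]), array([0.6694, 0.1614]), array([0.514 , 0.1806]), array([0.54  , 0.0278]), array([0.6139, 0.0403]), array([0.6879, 0.0529])]
row [ 0.5282 -0.4342  0.1012] [-0.001   0.      0.0984] t 0.15 F [-0.02 -0.14 -0.5 ]
```

```bash
python3 -m inch '[[0.528,-0.434,0,0,0,0.098,1],[0.528,-0.434,0,0,0,0.098,1],[0.528,-0.434,0,0,0,0.098,1],[0.528,-0.434,0,0,0,0.098,1],[0.528,-0.434,0,0,0,0.098,1],[0.528,-0.434,0,0,0,0.098,1],[0.528,-0.434,0,0,0,0.098,1],[0.528,-0.434,0,0,0,0.098,1],[0.528,-0.434,0,0,0,0.098,1],[0.528,-0.434,0,0,0,0.098,1],[0.528,-0.434,0,0,0,0.098,1],[0.528,-0.434,0,0,0,0.098,1]]'
python3 - <<'E'
from h import *
go(*mach(-.075,-.095),.16,MY)
E
```

```text
time: 1.15
ee_pos: [0.4345, -0.1204, 0.2313]
tcp_rot: [180.0, -0.0, 9.7]
wrist_force: [0.2, -1.7, -0.3]
opening: -0.0001
row [ 0.1288 -0.1283  0.0713] [ 0.0002 -0.0002  0.0005] t 1.15 F [ 0.18 -1.68 -0.33]
```

```bash
python3 -m inch '[[0.125,-0.124,0.04,0,0,0,1],[0.125,-0.124,0.04,0,0,0,1],[0.125,-0.124,0.04,0,0,0,1],[0.125,-0.124,0.04,0,0,0,1],[0.125,-0.124,0.04,0,0,0,1],[0.125,-0.124,0.04,0,0,0,1],[0.125,-0.124,0.04,0,0,0,1],[0.125,-0.124,0.04,0,0,0,1],[0.125,-0.124,0.04,0,0,0,1]]'
python3 - <<'E'
from h import *
go(*mach(-.075,-.095),.11,MY)
im,d=optics.camera('wrist');save('w1.png',im);np.savez('w1.npz',im=im,d=d,**telemetry.get_obs())
E
```

```text
time: 1.9
ee_pos: [0.536, 0.0198, 0.1919]
tcp_rot: [180.0, -0.0, 9.6]
wrist_force: [0.3, 0.1, 0.2]
opening: 0.0003
row [ 0.0052 -0.0072  0.0819] [ 0.0002 -0.0007 -0.0009] t 1.9 F [0.31 0.11 0.19]
```

View pics/w1.png

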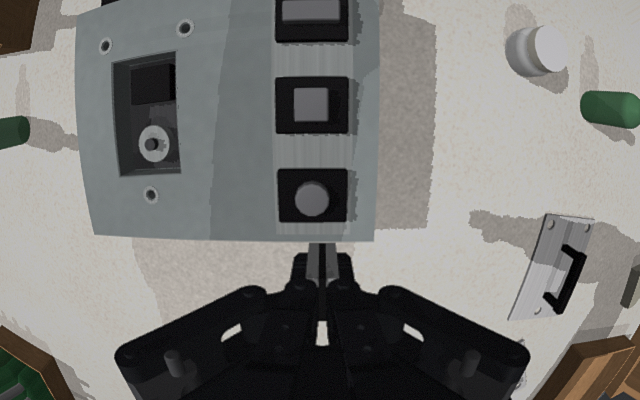

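The wrist view shows the round key at (312,197), the square key at (311,104) and the thread rings at (105,46), (185,28) and (151,195). The cover holes are at (550,224), (585,229) and (537,310). I'll cast fisheye rays for these.

```bash
cat >> h.py <<'E'
def wray(uv,z,o):
    i=optics.camera_info('wrist');K=np.array(i['camera_matrix']);uv=np.atleast_2d(np.array(uv,float))
    a=(uv-K[:2,2])/K[0,0];th=np.linalg.norm(a,axis=1,keepdims=True)
    d=np.c_[a/th*np.sin(th),np.cos(th)];m=np.array(i['mount']);r=R.from_euler('xyz',o['tcp_rot'],degrees=True)
    d=r.apply(d@m[:3,:3].T);c=r.apply(m[:3,3])+o['ee_pos']
    return c+d*((z-c[2])/d[:,2])[:,None]
def blob(mask,uv,rad=14):
    mm=np.zeros_like(mask);u,v=uv;mm[max(v-rad,0):v+rad,max(u-rad,0):u+rad]=1
    k,l,s,c=cv2.connectedComponentsWithStats(mask*mm); j=1+np.argmax(s[1:,4]); return c[j],s[j,4]
E
python3 - <<'E'
from h import *
f=np.load('w1.npz');o={k:f[k] for k in f.files};g=cv2.cvtColor(f['im'],cv2.COLOR_RGB2GRAY)
T=[]
for uv in((105,46),(185,28),(151,195)):
    k=g[uv[1]-14:uv[1]+14,uv[0]-14:uv[0]+14]
    c,s=blob((g>np.median(k)+25).astype(np.uint8),uv);T.append(wray(c,.08,o)[0]);print(c,s)
T=np.array(T);print('threads',T.round(4))
dm=np.array([[75,105],[75,15],[-75,60]])/1000
a=dm-dm.mean(0);b=T[:,:2]-T[:,:2].mean(0);y=np.arctan2((a[:,0]*b[:,1]-a[:,1]*b[:,0]).sum(),(a*b).sum())
Rm=np.array([[np.cos(y),-np.sin(y)],[np.sin(y),np.cos(y)]]);t=T[:,:2].mean(0)-Rm@dm.mean(0)
print('machine',t,np.degrees(y),'res mm',((dm@Rm.T+t-T[:,:2])*1000).round(1))
print('keys',wray([(312,197),(311,104)],.1,o).round(4),'cover',wray([(585,229),(550,224),(537,310)],.005,o).round(4))
E
```

```text
[107.57142857  50.        ] 7
[179.5  33.5] 6
[155. 191.] 3
threads [[0.6475 0.2467 0.08  ]
 [0.6618 0.1662 0.08  ]
 [0.516  0.1764 0.08  ]]
machine [0.59624222 0.13257994] 11.795736456887477 res mm [[ 0.7  4. ]
 [ 4.8 -3.6]
 [-5.5 -0.4]]
keys [[0.5405 0.0285 0.1   ]
 [0.6119 0.0408 0.1   ]] cover [[ 0.5327 -0.3959  0.005 ]
 [ 0.5297 -0.3086  0.005 ]
 [ 0.3841 -0.3628  0.005 ]]
```

```bash
python3 -m inch '[[0.005,-0.007,0.03,0,0,0,1],[0.005,-0.007,0.06,0,0,0,1],[0.005,-0.007,0.08,0,0,0,1],[0.005,-0.007,0.08,0,0,0,1],[0.005,-0.007,0.084,0,0,0,1],[0.005,-0.007,0.088,0,0,0,1],[0.005,-0.007,0.092,0,0,0,1],[0.005,-0.007,0.096,0,0,0,1],[0.005,-0.007,0.096,0,0,0,1],[0.005,-0.007,0.096,0,0,0,1]]'
```

```text
time: 2.78
ee_pos: [0.5407, 0.0283, 0.0962]
tcp_rot: [180.0, -0.1, 9.7]
wrist_force: [2.3, -2.1, 4.1]
opening: 0.0001
```

```bash
python3 -m inch '[[0,0,0.0015,0,0,0,1],[0,0,0.003,0,0,0,1],[0,0,0.003,0,0,0,1],[0,0,0.003,0,0,0,1],[0,0,0.003,0,0,0,1]]'
```

```text
time: 3.2
ee_pos: [0.5408, 0.0284, 0.0939]
tcp_rot: [180.0, -0.1, 9.7]
wrist_force: [-0.3, -2.6, 12.7]
opening: -0.0002
```

Home: z is 0.0939 and the force rose to 12.7 N. On to the square key, 75 mm along tool x.

```bash
python3 -m inch '[[0,0,-0.03,0,0,0,1],[0,0,-0.03,0,0,0,1],[0.037,0,-0.03,0,0,0,1],[0.075,0,-0.03,0,0,0,1],[0.075,0,-0.03,0,0,0,1],[0.075,0,-0.02,0,0,0,1],[0.075,0,-0.01,0,0,0,1],[0.075,0,-0.007,0,0,0,1],[0.075,0,-0.004,0,0,0,1],[0.075,0,-0.001,0,0,0,1],[0.075,0,0,0,0,0,1],[0.075,0,0,0,0,0,1]]'; python3 -m inch '[[0,0,0,0,0,0,1],[0,0,0,0,0,0,1],[0,0,0,0,0,0,1]]'
```

```text
time: 4.2
ee_pos: [0.613, 0.0411, 0.094]
tcp_rot: [-180.0, -0.0, 9.7]
wrist_force: [-6.9, 0.2, 8.4]
opening: 0.0001
time: 4.45
ee_pos: [0.613, 0.0411, 0.094]
tcp_rot: [-180.0, -0.0, 9.7]
wrist_force: [-7.7, 0.3, 9.7]
opening: 0.0002
```

The square key is home (z 0.094, 9.7 N). Next is the bar key.

```bash
python3 -m inch '[[0,0,-0.03,0,0,0,1],[0,0,-0.03,0,0,0,1],[0.037,0,-0.03,0,0,0,1],[0.075,0,-0.03,0,0,0,1],[0.075,0,-0.03,0,0,0,1],[0.075,0,-0.02,0,0,0,1],[0.075,0,-0.01,0,0,0,1],[0.075,0,-0.007,0,0,0,1],[0.075,0,-0.004,0,0,0,1],[0.075,0,-0.001,0,0,0,1],[0.075,0,0,0,0,0,1],[0.075,0,0,0,0,0,1]]'; python3 -m inch '[[0,0,0,0,0,0,1],[0,0,0,0,0,0,1],[0,0,0,0,0,0,1]]'
```

```text
time: 5.45
ee_pos: [0.6871, 0.0536, 0.0941]
tcp_rot: [180.0, -0.1, 9.7]
wrist_force: [-5.1, 0.0, 6.9]
opening: 0.0002
time: 5.7
ee_pos: [0.6871, 0.0536, 0.0941]
tcp_rot: [180.0, -0.0, 9.7]
wrist_force: [-5.9, 0.5, 7.8]
opening: -0.0001
```

All three keys are pressed. I rise and look straight down at the three threads.

```bash
python3 -m inch '[[0,0,-0.04,0,0,0,0.5],[0,0,-0.08,0,0,0,0],[-0.074,-0.155,-0.16,0,0,0,0],[-0.074,-0.155,-0.16,0,0,0,0],[-0.074,-0.155,-0.16,0,0,0,0],[-0.074,-0.155,-0.16,0,0,0,0],[-0.074,-0.155,-0.16,0,0,0,0],[-0.074,-0.155,-0.16,0,0,0,0],[-0.074,-0.155,-0.16,0,0,0,0],[-0.074,-0.155,-0.16,0,0,0,0],[-0.074,-0.155,-0.16,0,0,0,0]]'
python3 - <<'E'
from h import *
o=telemetry.get_obs();im,d=optics.camera('wrist');save('w2.png',im);np.savez('w2.npz',im=im,d=d,**o)
E
```

```text
time: 6.62
ee_pos: [0.5989, 0.1541, 0.2509]
tcp_rot: [-178.3, 0.2, 13.7]
wrist_force: [-0.6, -1.1, -0.7]
opening: 0.0855
```

View pics/w2.png

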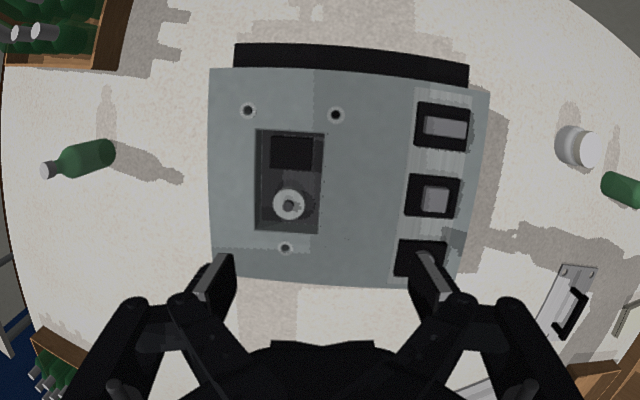

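Threads show at (248,111), (336,115) and (285,247), but the arm was still settling. I'll let it settle, then measure with local blobs.

```bash
python3 -m inch '[[0,0,0,0,0,0,0],[0,0,0,0,0,0,0],[0,0,0,0,0,0,0],[0,0,0,0,0,0,0],[0,0,0,0,0,0,0]]'
python3 - <<'E'
from h import *
o=telemetry.get_obs();im,d=optics.camera('wrist');np.savez('w2.npz',im=im,d=d,**o)
g=cv2.cvtColor(im,cv2.COLOR_RGB2GRAY)
# predict pixels via inverse search on mach guess
v,u=np.mgrid[:400,:640];W=wray(np.c_[u.ravel(),v.ravel()]+1e-6,.08,o).reshape(400,640,3)
dm=np.array([[75,105],[75,15],[-75,60]])/1000;T=[];tiles=[]
for q in dm:
    e=np.linalg.norm(W[...,:2]-mach(*q),axis=2);y,x=np.unravel_index(e.argmin(),e.shape)
    k=g[y-11:y+12,x-11:x+12];m=(k<(np.median(k)-45)).astype(np.uint8)
    n,l,s,c=cv2.connectedComponentsWithStats(m);j=1+np.argmax(s[1:,4]) if n>1 else 0
    p=np.array([x-11,y-11])+c[j];print((x,y),p,s[1:,4],c[1:].round(1).tolist());T.append(wray(p,.08,o)[0])
    tiles.append(cv2.resize(im[y-11:y+12,x-11:x+12],None,fx=10,fy=10,interpolation=0))
save('tiles.png',np.hstack(tiles))
T=np.array(T);print('threads',T.round(4))
a=dm-dm.mean(0);b=T[:,:2]-T[:,:2].mean(0);y=np.arctan2((a[:,0]*b[:,1]-a[:,1]*b[:,0]).sum(),(a*b).sum())
Rm=np.array([[np.cos(y),-np.sin(y)],[np.sin(y),np.cos(y)]]);t=T[:,:2].mean(0)-Rm@dm.mean(0)
print('machine',t,np.degrees(y),'res mm',((dm@Rm.T+t-T[:,:2])*1000).round(1))
print('grip target',t+Rm@[0,.06])
go(.3,-.36,.25,3.5)
E
```

```text
time: 7.08
ee_pos: [0.5986, 0.1544, 0.2522]
tcp_rot: [-178.3, 0.1, 13.7]
wrist_force: [0.2, 0.4, 0.1]
opening: 0.0852
(np.int64(249), np.int64(108)) [248.28813559 109.81355932] [59] [[10.3, 12.8]]
(np.int64(337), np.int64(113)) [335.61016949 114.3220339 ] [59] [[9.6, 12.3]]
(np.int64(287), np.int64(246)) [285.07894737 247.05263158] [38] [[9.1, 12.1]]
threads [[0.6522 0.2509 0.08  ]
 [0.6673 0.1625 0.08  ]
 [0.512  0.1819 0.08  ]]
machine [0.59581524 0.13509735] 9.579533305442746 res mm [[ 0.1  0.2]
 [-0.  -0.1]
 [-0.1 -0.1]]
grip target [0.58583025 0.19426068]
row [-0.4121  0.4288 -0.0104] [-0.0303  0.0038  0.1784] t 7.1333 F [ 0.19 -0.61 -0.64]
```

View pics/tiles.png

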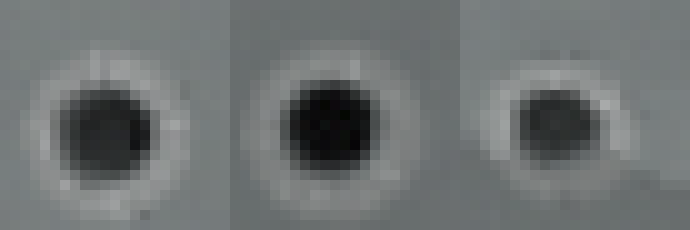

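Threads fit with 0.1 mm residual: machine at (0.5958, 0.1351), yaw 9.58°. The last move stopped short and slightly tilted, so I check the joints before going on.

Run:
```python
from h import *
o=telemetry.get_obs();print(o['q'].round(1),o['qd'].round(1),o['ee_pos'],o['tcp_rot']);go(.5858,.1943,.25,9.58)
```

```text
[ 13.7  15.4  24.4  99.    1.7 179.9] [-0.  -0.1 -0.1  0.   0.1 -0.1] [0.59857076 0.15446822 0.25225431] [-1.78251845e+02  6.22620510e-02  1.37220077e+01]
row [-0.003  -0.0416  0.0035] [-0.0305  0.0022  0.0723] t 7.1333 F [ 0.19 -0.61 -0.64]
```

q6 sits at its 180° limit at this yaw, so I'll grasp with the half turn (yaw about 183.5°, then 189.6°). I move over the cover while turning.

```bash
python3 -m inch '[[-0.258,0.467,0,0,0,-1.5,0],[-0.258,0.467,0,0,0,-1.5,0],[-0.258,0.467,0,0,0,-1.5,0],[-0.258,0.467,0,0,0,-1.5,0],[-0.258,0.467,0,0,0,-1.5,0],[-0.258,0.467,0,0,0,-1.5,0],[-0.258,0.467,0,0,0,-1.5,0],[-0.258,0.467,0,0,0,-1.5,0],[-0.258,0.467,0,0,0,-1.5,0],[-0.258,0.467,0,0,0,-1.5,0],[-0.258,0.467,0,0,0,-1.5,0],[-0.258,0.467,0,0,0,-1.5,0]]'; python3 -m inch '[[0,0,0,0,0,0,0],[0,0,0,0,0,0,0]]'
python3 - <<'E'
from h import *
print(telemetry.get_obs()['q'].round(1));go(.458,-.3605,.25,183.5)
E
```

```text
time: 8.13
ee_pos: [0.4761, -0.2963, 0.2404]
tcp_rot: [-179.7, -1.7, 94.1]
wrist_force: [1.3, -0.8, -0.6]
opening: 0.0853
time: 8.3
ee_pos: [0.4761, -0.2964, 0.2398]
tcp_rot: [-179.6, -1.7, 93.5]
wrist_force: [0.5, 0.3, 0.6]
opening: 0.0851
[-32.5   8.1  14.4  97.6   1.2  54. ]
row [-0.0626 -0.0221 -0.012 ] [ 0.0184 -0.029  -1.5703] t 8.3 F [0.55 0.33 0.59]
```

```bash
python3 -m inch '[[-0.063,-0.022,-0.01,0.018,-0.029,-1.57,0],[-0.063,-0.022,-0.01,0.018,-0.029,-1.57,0],[-0.063,-0.022,-0.01,0.018,-0.029,-1.57,0],[-0.063,-0.022,-0.01,0.018,-0.029,-1.57,0],[-0.063,-0.022,-0.01,0.018,-0.029,-1.57,0],[-0.063,-0.022,-0.01,0.018,-0.029,-1.57,0],[-0.063,-0.022,-0.01,0.018,-0.029,-1.57,0],[-0.063,-0.022,-0.01,0.018,-0.029,-1.57,0],[-0.063,-0.022,-0.01,0.018,-0.029,-1.57,0],[-0.063,-0.022,-0.01,0.018,-0.029,-1.57,0],[-0.063,-0.022,-0.01,0.018,-0.029,-1.57,0],[-0.063,-0.022,-0.01,0.018,-0.029,-1.57,0]]'; python3 -m inch '[[0,0,0,0,0,-0.06,0],[0,0,0,0,0,-0.06,0],[0,0,0,0,0,-0.06,0]]'
python3 - <<'E'
from h import *
print(telemetry.get_obs()['q'].round(1));go(.458,-.3605,.25,183.5)
o=telemetry.get_obs();im,d=optics.camera('wrist');save('w3.png',im);np.savez('w3.npz',im=im,d=d,**o)
E
```

```text
time: 9.3
ee_pos: [0.4599, -0.3578, 0.2487]
tcp_rot: [180.0, -0.0, 179.7]
wrist_force: [0.0, -0.2, -0.2]
opening: 0.0856
time: 9.55
ee_pos: [0.4597, -0.3582, 0.2486]
tcp_rot: [180.0, -0.0, -177.3]
wrist_force: [-0.0, 0.2, -0.0]
opening: 0.0856
[-37.9  10.1  17.7  97.6   0.  -40.6]
row [ 0.0018 -0.0022 -0.0014] [ 0.0008 -0.0003 -0.0147] t 9.55 F [-0.04  0.17 -0.02]
```

View pics/w3.png

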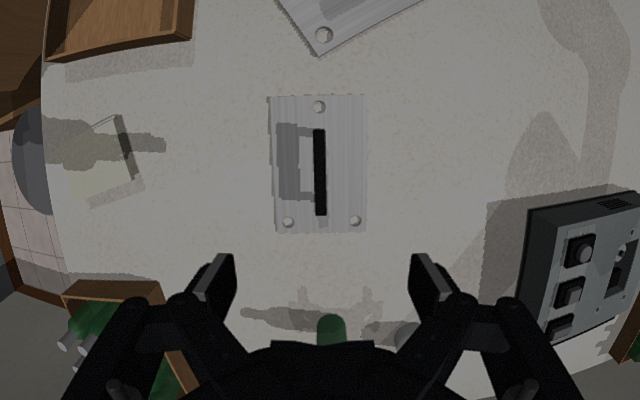

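The cover is in view: the single hole is at (319,107) and the pair at (288,223) and (355,221). The handle bar runs from (319,129) to (321,215).

Run:
```python
from h import *
f=np.load('w3.npz');o={k:f[k] for k in f.files};im=f['im'];g=cv2.cvtColor(im,cv2.COLOR_RGB2GRAY).astype(float)
C=[]
for u,v in((355,221),(288,223),(319,107)):
    k=g[v-9:v+10,u-9:u+10]; m=(k>np.median(k)+14).astype(np.uint8)
    n,l,s,c=cv2.connectedComponentsWithStats(m);j=1+np.argmax(s[1:,4]);print(s[1:,4],c[j]+[u-9,v-9],np.median(k),k.max());C.append(wray(c[j]+[u-9,v-9],.003,o)[0])
print('holes(355,288,319)',np.array(C).round(4))
print('manual',wray([(355,221),(288,223),(319,107)],.003,o).round(4))
m=((g<35)&(np.mgrid[:400,:640][0]<235)&(np.mgrid[:400,:640][0]>115)).astype(np.uint8);m[:,:300]=0;m[:,345:]=0
r=cv2.minAreaRect(np.argwhere(m)[:,::-1].astype(np.float32));b=cv2.boxPoints(r);print(r)
B=wray(b,.053,o);print(B.round(4),'handle ctr',B.mean(0))
```

```text
[13] [353.76923077 219.61538462] 129.0 146.0
[26] [287.11538462 221.19230769] 128.0 146.0Traceback (most recent call last):
  File "<stdin>", line 6, in <module>
    return _wrapfunc(a, 'argmax', axis=axis, out=out, **kwds)
    return bound(*args, **kwds)
ValueError: attempt to get argmax of an empty sequence
```

Run:
```python
from h import *
f=np.load('w3.npz');o={k:f[k] for k in f.files};im=f['im'];g=cv2.cvtColor(im,cv2.COLOR_RGB2GRAY).astype(float)
H=wray([(355,221),(288,223),(319,107)],.004,o);print('manual',H.round(4));e=H[:2].mean(0)-H[2];print('ctr',(H[:2].mean(0)+H[2])/2,'yaw',np.degrees(np.arctan2(e[1],e[0])))
m=np.zeros(g.shape,np.uint8);m[118:228,305:338]=g[118:228,305:338]<40
r=cv2.minAreaRect(np.argwhere(m)[:,::-1].astype(np.float32));b=cv2.boxPoints(r);print(r)
B=wray(b,.053,o);print(B.round(4),'handle ctr',B.mean(0))
go(.458,-.3605,.09,183.5)
```

```text
manual [[ 0.53   -0.3102  0.004 ]
 [ 0.537  -0.4001  0.004 ]
 [ 0.3831 -0.3651  0.004 ]]
ctr [ 0.45827757 -0.36011836  0.004     ] yaw 3.7758975662066496
((319.4234924316406, 171.8992919921875), (86.0216293334961, 11.553827285766602), 88.31531524658203)
[[ 0.4076 -0.3708  0.053 ]
 [ 0.4067 -0.3583  0.053 ]
 [ 0.5052 -0.3506  0.053 ]
 [ 0.5062 -0.364   0.053 ]] handle ctr [ 0.45645387 -0.36091473  0.053     ]
row [ 0.0016 -0.0021  0.1585] [ 0.0008 -0.0005 -0.0149] t 9.6 F [ 0.55 -0.76 -0.05]
```

Cover centre is (0.458, -0.3605), yaw about 4.2°. I descend over the handle and grip.

```bash
python3 -m inch '[[0.0015,-0.002,0.04,0,0,-0.027,0],[0.0015,-0.002,0.08,0,0,-0.027,0],[0.0015,-0.002,0.12,0,0,-0.027,0],[0.0015,-0.002,0.15,0,0,-0.027,0],[0.0015,-0.002,0.17,0,0,-0.027,0],[0.0015,-0.002,0.19,0,0,-0.027,0],[0.0015,-0.002,0.205,0,0,-0.027,0],[0.0015,-0.002,0.215,0,0,-0.027,0],[0.0015,-0.002,0.222,0,0,-0.027,0],[0.0015,-0.002,0.222,0,0,-0.027,0],[0.0015,-0.002,0.222,0,0,-0.027,0]]'; python3 -m inch '[[0,0,0,0,0,0,1],[0,0,0,0,0,0,1],[0,0,0,0,0,0,1],[0,0,0,0,0,0,1],[0,0,0,0,0,0,1],[0,0,0,0,0,0,1],[0,0,0,0,0,0,1],[0,0,0,0,0,0,1],[0,0,0,0,0,0,1],[0,0,0,0,0,0,1]]' 70
```

```text
time: 10.52
ee_pos: [0.4579, -0.3612, 0.0269]
tcp_rot: [180.0, -0.0, -175.7]
wrist_force: [0.1, -0.5, -0.3]
opening: 0.0854
time: 11.35
ee_pos: [0.4577, -0.3611, 0.0267]
tcp_rot: [180.0, -0.0, -175.7]
wrist_force: [-0.2, 2.2, 4.3]
opening: 0.0127
```

```bash
python3 -m inch '[[0,0,-0.01,0,0,0,1],[0,0,-0.025,0,0,0,1],[0,0,-0.045,0,0,0,1],[0,0,-0.07,0,0,0,1],[0,0,-0.1,0,0,0,1],[0,0,-0.13,0,0,0,1],[0,0,-0.15,0,0,0,1],[0,0,-0.16,0,0,0,1],[0,0,-0.16,0,0,0,1],[0,0,-0.16,0,0,0,1]]'
python3 - <<'E'
from h import *
go(.5858,.1943,.187,189.58)
E
```

```text
time: 12.18
ee_pos: [0.4576, -0.3612, 0.1854]
tcp_rot: [179.9, -0.1, -175.7]
wrist_force: [0.6, 0.3, -5.5]
opening: 0.0127
row [-0.1698  0.5443 -0.0011] [ 0.0016 -0.0014 -0.0917] t 12.1833 F [ 0.62  0.34 -5.49]
```

Lifted, reading about 5 N of weight. I carry it over in two gentle stages.

```bash
python3 -m inch '[[-0.003,0.01,0,0,0,0,1],[-0.01,0.03,0,0,0,-0.01,1],[-0.018,0.056,0,0,0,-0.01,1],[-0.026,0.084,0,0,0,-0.015,1],[-0.035,0.112,0,0,0,-0.02,1],[-0.044,0.14,0,0,0,-0.025,1],[-0.053,0.168,0,0,0,-0.03,1],[-0.062,0.196,0,0,0,-0.035,1],[-0.07,0.224,0,0,0,-0.04,1],[-0.078,0.252,0,0,0,-0.045,1],[-0.084,0.27,0,0,0,-0.046,1],[-0.086,0.275,0,0,0,-0.046,1]]'; python3 -m inch '[[-0.003,0.01,0,0,0,0,1],[-0.01,0.03,0,0,0,-0.01,1],[-0.018,0.056,0,0,0,-0.01,1],[-0.026,0.084,0,0,0,-0.015,1],[-0.035,0.112,0,0,0,-0.02,1],[-0.044,0.14,0,0,0,-0.025,1],[-0.053,0.168,0,0,0,-0.03,1],[-0.062,0.196,0,0,0,-0.035,1],[-0.07,0.224,0,0,0,-0.04,1],[-0.077,0.242,0,0,0,-0.045,1],[-0.082,0.255,0,0,0,-0.045,1],[-0.082,0.255,0,0,0,-0.045,1]]';  python3 -m inch '[[0,0,0,0,0,0,1],[0,0,0,0,0,0,1],[0,0,0,0,0,0,1]]'
python3 - <<'E'
from h import *
go(.5858,.1943,.187,189.58)
o=telemetry.get_obs();print(o['q'].round(1));im,d=optics.camera('wrist');save('w4.png',im);np.savez('w4.npz',im=im,d=d,**o)
E
```

```text
time: 13.18
ee_pos: [0.5222, -0.0773, 0.1846]
tcp_rot: [179.8, -0.2, -172.9]
wrist_force: [0.3, -0.3, -5.7]
opening: 0.0128
time: 14.18
ee_pos: [0.5732, 0.1844, 0.1854]
tcp_rot: [179.9, -0.1, -170.4]
wrist_force: [0.3, -0.2, -4.9]
opening: 0.0127
time: 14.43
ee_pos: [0.5731, 0.1814, 0.1867]
tcp_rot: [180.0, -0.1, -170.5]
wrist_force: [0.3, 0.2, -4.5]
opening: 0.0123
row [-0.0147  0.0107 -0.0003] [ 0.0006 -0.0009 -0.002 ] t 14.4333 F [ 0.3   0.22 -4.5 ]
[17.5 11.4 12.3 90.9  0.   8.1]
```

View pics/w4.png

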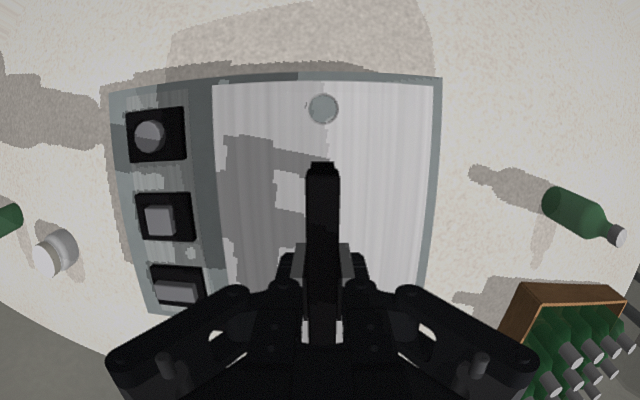

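The wrist view shows cover hole 2 at (323,109) and the plate's -x corners at (213,85) and (441,78). I compute where the cover sits in the hand, and its tilt from depth.

```bash
cat > held.py <<'E'
from h import *
def held(fn,uvh,corners,box):
    f=np.load(fn);o={k:f[k] for k in f.files};r=R.from_euler('xyz',o['tcp_rot'],degrees=True)
    i=optics.camera_info('wrist');K=np.array(i['camera_matrix'])
    u0,v0,u1,v1=box;v,u=np.mgrid[v0:v1,u0:u1];D=f['d'][v0:v1,u0:u1].ravel()
    a=(np.c_[u.ravel(),v.ravel()]-K[:2,2])/K[0,0];th=np.linalg.norm(a,axis=1,keepdims=True)
    P=np.c_[a/th*np.tan(th),np.ones(len(a))]*D[:,None];m=np.array(i['mount'])
    P=P[D>0]@m[:3,:3].T+m[:3,3];P=r.apply(P)+o['ee_pos']
    A=np.c_[P[:,:2],np.ones(len(P))];c=np.linalg.lstsq(A,P[:,2],rcond=None)[0];e=P[:,2]-A@c
    c=np.linalg.lstsq(A[abs(e)<.004],P[:,2][abs(e)<.004],rcond=None)[0]
    print('plate slope',c[:2].round(4),'mean z',np.median(P[:,2]).round(4),'n',len(P))
    for nm,q in(('hole',uvh),('corners',corners)):
        w=wray(q,o['ee_pos'][2]-.0217-.0000,o);print(nm,w.round(4),'tool',r.inv().apply(w-o['ee_pos']).round(4))
E
python3 - <<'E'
from held import *
f=np.load('w4.npz');g=cv2.cvtColor(f['im'],cv2.COLOR_RGB2GRAY);e=cv2.GaussianBlur(g,(3,3),0)
c=cv2.HoughCircles(e,cv2.HOUGH_GRADIENT,1,50,param1=60,param2=12,minRadius=10,maxRadius=20)
print(c)
held('w4.npz',[(323,109)],[(213,85),(441,78)],(350,100,420,230))
E
```

```text
[[[148.5 135.5  16.3]
  [559.5 203.5  18.3]
  [ 61.5 247.5  19.4]
  [324.5 108.5  15.5]
  [586.5 372.5  16. ]
  [156.5 224.5  17.2]
  [417.5 343.5  19.4]
  [527.5 360.5  12. ]
  [117.5 361.5  13.4]
  [  9.5 212.5  11.1]]]
plate slope [ 0.0002 -0.0016] mean z 0.165 n 9059
hole [[0.4989 0.1697 0.165 ]] tool [[0.075  0.0006 0.0218]]
corners [[0.4936 0.1084 0.165 ]
 [0.4688 0.23   0.165 ]] tool [[ 0.0904 -0.0589  0.0217]
 [ 0.0949  0.0651  0.0218]]
```

The plate is level, and hole 2 sits at tool (75.0, 0.6) mm, so the grip is centred. I align over the opening and come down partway.

```bash
python3 -m inch '[[-0.007,0.005,0.005,0,0,-0.002,1],[-0.0147,0.0107,0.015,0,0,-0.002,1],[-0.0147,0.0107,0.03,0,0,-0.002,1],[-0.0147,0.0107,0.045,0,0,-0.002,1],[-0.0147,0.0107,0.045,0,0,-0.002,1],[-0.0147,0.0107,0.045,0,0,-0.002,1],[-0.0147,0.0107,0.045,0,0,-0.002,1],[-0.0147,0.0107,0.045,0,0,-0.002,1]]'
python3 - <<'E'
from h import *
go(.5858,.1943,.127,189.58)
E
```

```text
time: 15.15
ee_pos: [0.5863, 0.1958, 0.1427]
tcp_rot: [179.9, 0.0, -170.3]
wrist_force: [0.3, -1.4, -4.9]
opening: 0.0128
row [ 0.0008 -0.0014  0.0157] [0.0012 0.0008 0.0014] t 15.15 F [ 0.32 -1.37 -4.88]
```

```bash
python3 -m inch '[[0,0,0.004,0,0,0,1],[0,0,0.008,0,0,0,1],[0,0,0.012,0,0,0,1],[0,0,0.0155,0,0,0,1],[0,0,0.0155,0,0,0,1],[0,0,0.0155,0,0,0,1],[0,0,0.0155,0,0,0,1],[0,0,0.0155,0,0,0,1],[0,0,0.0155,0,0,0,1]]'
python3 - <<'E'
from h import *
go(.5858,.1943,.127,189.58)
o=telemetry.get_obs();im,d=optics.camera('wrist');np.savez('w5.npz',im=im,d=d,**o)
s,_=optics.camera('scene');t,_=optics.camera('top')
a=cv2.resize(im[60:200,190:460],(540,280),interpolation=2)
b=cv2.resize(s[190:330,280:480],(400,280),interpolation=2);c=cv2.resize(t[75:205,200:386],(400,280),interpolation=2)
save('w5.png',np.vstack([np.hstack([b,c]),np.hstack([a,np.zeros((280,260,3),np.uint8)])]))
E
```

```text
time: 15.9
ee_pos: [0.5859, 0.1956, 0.1265]
tcp_rot: [179.9, -0.0, -170.3]
wrist_force: [0.2, 0.6, -5.2]
opening: 0.0132
row [ 0.0003 -0.0013 -0.0005] [ 0.001  -0.0003  0.0014] t 15.9 F [ 0.16  0.63 -5.16]
```

View pics/w5.png

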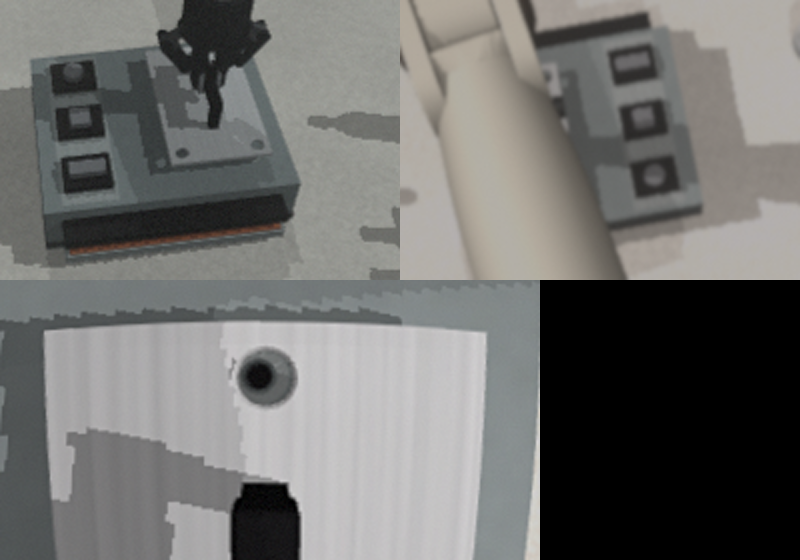

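Wrist crop: cover hole 2 is at (323.5,108.5) with the thread visible through it at (320,108). The plate corners are at (212.5,85.5) and (433,86.5). The scene crop shows a level hover with the keys up.

Run:
```python
from held import *
f=np.load('w5.npz');o={k:f[k] for k in f.files};g=cv2.cvtColor(f['im'],cv2.COLOR_RGB2GRAY)
k=g[92:126,304:342];m=(k<60).astype(np.uint8);n,l,s,c=cv2.connectedComponentsWithStats(m);j=1+np.argmax(s[1:,4]);th=c[j]+[304,92];print('thread px',th,s[1:,4])
r=R.from_euler('xyz',o['tcp_rot'],degrees=True)
w=wray(th,.08,o);print('thread2',w.round(4),'tool',r.inv().apply(w-o['ee_pos']).round(4),'est (from w2) .512 .1819')
held('w5.npz',[(323.5,108.5)],[(212.5,85.5),(433,86.5)],(350,100,420,230))
```

```text
thread px [318.81818182 107.63030303] [165]
thread2 [[0.5115 0.1812 0.08  ]] tool [[ 0.0758 -0.0018  0.0465]] est (from w2) .512 .1819
plate slope [ 0.0004 -0.0002] mean z 0.1048 n 9066
hole [[0.5115 0.1839 0.1048]] tool [[0.0753 0.0009 0.0217]]
corners [[0.507  0.1222 0.1048]
 [0.4874 0.2401 0.1048]] tool [[ 0.0902 -0.0592  0.0217]
 [ 0.0897  0.0604  0.0218]]
```

Hole 2 is about 2.5 mm off in tool y; the plate's yaw and slope agree. I shift by -2.2 mm and re-check.

```bash
python3 -m inch '[[0.0003,-0.001,0,0,0,0.001,1],[0.0003,-0.0022,0,0,0,0.0014,1],[0.0003,-0.0022,0,0,0,0.0014,1],[0.0003,-0.0022,0,0,0,0.0014,1],[0.0003,-0.0022,0,0,0,0.0014,1],[0.0003,-0.0022,0,0,0,0.0014,1],[0.0003,-0.0022,0,0,0,0.0014,1],[0.0003,-0.0022,0,0,0,0.0014,1],[0.0003,-0.0022,0,0,0,0.0014,1],[0.0003,-0.0022,0,0,0,0.0014,1]]'
python3 - <<'E'
from held import *
go(.5858,.1943,.127,189.58)
o=telemetry.get_obs();im,d=optics.camera('wrist');np.savez('w6.npz',im=im,d=d,**o)
g=cv2.cvtColor(im,cv2.COLOR_RGB2GRAY)
k=g[92:126,304:342];m=(k<60).astype(np.uint8);n,l,s,c=cv2.connectedComponentsWithStats(m);j=1+np.argmax(s[1:,4]);th=c[j]+[304,92];print('thread px',th,s[1:,4])
print('thread2',wray(th,.08,o).round(4),'qd',abs(o['qd']).max())
held('w6.npz',[(323.5,108.5)],[(212.5,85.5),(433,86.5)],(350,100,420,230))
# cover holes 0,1 in the scene camera on the raised plate's underside, against predicted threads
r=R.from_euler('xyz',o['tcp_rot'],degrees=True)
for nm,q,t in(('0',(-.075,-.045+.0007),(.6522,.2509)),('1',(-.075,.045+.0007),(.6673,.1625)),('2',(.075,.0007),(.512,.1819))):
    w=r.apply([q[0],q[1],.0267])+o['ee_pos'];print('hole',nm,w.round(4),'off mm',((w[:2]-t)*1000).round(1),'h',w[2]-.08)
s,_=optics.camera('scene');np.savez('s6.npz',im=s);save('s6.png',cv2.resize(s[190:330,340:440],None,fx=5,fy=4.2))
E
```

```text
time: 16.88
ee_pos: [0.5859, 0.1933, 0.1262]
tcp_rot: [179.9, -0.0, -170.4]
wrist_force: [-0.3, 0.4, -4.1]
opening: 0.0129
row [-0.0001  0.001  -0.0008] [ 0.0009 -0.0007  0.    ] t 16.8833 F [-0.28  0.4  -4.14]
thread px [322.2994012  108.38922156] [167]
thread2 [[0.5115 0.1811 0.08  ]] qd 0.17767606015366857
plate slope [-0.0001  0.0001] mean z 0.1045 n 9057
hole [[0.5115 0.1817 0.1045]] tool [[0.0753 0.0009 0.0218]]
corners [[0.5068 0.12   0.1045]
 [0.4874 0.238  0.1045]] tool [[ 0.0902 -0.0592  0.0217]
 [ 0.0897  0.0604  0.0218]]
hole 0 [0.6672 0.1622 0.0994] off mm [ 15.  -88.7] h 0.0194066054067302
hole 1 [0.6522 0.2509 0.0995] off mm [-15.1  88.4] h 0.019490776019817302
hole 2 [0.5118 0.1816 0.0996] off mm [-0.2 -0.3] h 0.019551837000425995
```

All three holes match the threads to within about 0.5 mm. My script had labels 0 and 1 swapped, but the positions coincide with the right threads. The plate is 19.5 mm up, level and at rest, so I hand in.

```bash
python3 -c "
from h import *
print(order.job_done())"
```

```text
the job is handed in; nothing more can be done
None
```

I pressed the three keys home in order and handed the job in with the smaller cover held over the sealer's opening. No verdict was reported.

- **Keys:** I pressed round, then square, then bar, lifting 30 mm or more clear of each before the next. The tool stopped at z ≈ 0.094 m on each, which is about 6 mm of travel, with the force rising to 8–13 N. The scene view during the hover showed all three keys up.
- **Cover:** I gripped the handle bar at 70 N and lifted it. The wrist force then read about 5 N, and the opening was 13 mm on the 14 mm bar.
- **Alignment:** The first hover was about 2.5 mm off sideways, so I shifted it 2.2 mm. In the last check, thread 2 seen through cover hole 2 agreed to about 0.6 mm.
- **Holes 0 and 1:** They are hidden from the wrist camera, so I worked out their positions from the grip pose. They come to within about 0.5 mm of their threads. My final script swapped the labels for these two, so its printed offsets look large, but the coordinates match the right threads.
- **Height and level:** The plate's underside is about 19.5 mm above the deck, tilt is about 0, and the arm was at rest.
- **Bottles and jar:** I kept the arm away from them but did not re-measure their positions at the end.

One move stopped short because the last joint hit its 180° limit. I regripped the plan with the hand turned half round, which cost about 2 s. The clock read about 17 s at hand-in.

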